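Push a stuck charger block out of its bedside dock

ROBOT

A 6-joint arm with a two-finger parallel gripper is mounted at the origin on the work surface. World frame = base frame: x ahead of the robot, y to its left, z up, the work surface at z = 0. Lengths are in m, angles in rad, forces in N, time in s.
With the tool pointing down it reaches from about 0.375 to 0.975 m from the base axis. Payload 3.8 kg.
Tool frame: the origin (TCP) lies at the very end of the fingers, on their centre line; the grasp point (between the pads) lies 19 mm behind it; z points along the fingers, y is the direction in which the jaws open and shut (so a half turn about z gives the same grasp; the last joint's range is limited). The gripper opens to 85 mm and grips with 20 to 120 N. Pads are 22 mm wide; open, the fingers measure 114 mm over their backs; the gripper's body (76 mm by 85 mm) begins 54 mm behind the grasp point. The pads swing forward as they close: fully open they stand 13 mm farther back than shut.
Start: joints at [-1.382, 0.264, 1.604, -0, 1.274, -0.037], TCP at [0.151, -0.658, 0.231] pointing down, gripper open.
Joint ranges: [-2.63, 2.63], [-0.94, 2.18], [0.31, 2.57], [-1.31, 4.45], [0, 2.66], [-2.55, 2.55]. Speed limits (rad/s): [2.57, 2.57, 3.14, 3.14, 3.14, 3.14].

INTERFACE

Orientations are given as a unit quaternion [w, x, y, z].
In Python, from workcell import robot gives the robot as it stands.
- The arm moves only by the tool move_arm, never from a script. Its argument "deltas" is text: rows parted by semicolons, each of 7 numbers parted by spaces: the shift along the tool's x, y, z each as a share of 0.5 m, from -1 to 1, then the turn, a rotation vector about the tool's x, y, z each as a share of 90 degrees, from -1 to 1, then the closure, from 0 (fully open) to 1 (shut). A call has 1 to 20 rows; each row is the pose to reach, as a shift and turn from the pose measured when the call began, along the tool's axes at that moment; what a row does not reach only later rows make up. A row lasts 1/10 s, in which the tool goes at most 50 mm and 8.59 degrees, less where a joint would pass 70% of its speed; a pose out of reach is approached as far as the arm can. A call with a number of a shift or a turn outside -1 to 1 is refused whole. A call with a gripper value outside its range is refused whole. The fingers move at their own pace and stop on an object; the grip force is fixed at half the most. Time passes only in rows, so rows that repeat a pose let the fingers close. It gives the time, the measured TCP pose, the force and the opening at its end, in the units of the state.
- robot.read_state(): the state, without advancing time (a new reading comes with each control period).
- robot.read_camera(name): name is "scene" or "top" or "wrist"; returns the picture (420x560x3 uint8, red, green, blue); there is no depth.
- robot.camera_params(name): a dict with "intrinsics" (3x3 intrinsics, pixels), "xyz" and "rotation" of the camera in the world. Camera axes: x right, y down, z forward; pixel columns grow to the right and rows downward; lengths in m; the calibration is good to about 2 mm. A picture is of the moment at which its call begins: read the wrist's pose just before it. camera_params takes no time and is no camera call; for the wrist camera it gives the pose at the moment of the call.
- robot.job_done(): hands the job in, once; it reports no verdict.
Trained networks look in the newest picture that a camera, given by its name, has taken for a name from the list of things; names that differ only in an ending like _2 or _b are one class to them, and where a whole thing is asked for, a point or a joint stands for the part that bears it (a point fixed in the world has none). Each returns a list of dicts, best first, with "conf" (0 to 1); they miss things now and then, are a little off and sometimes report something else, mostly with a low value. They report only what shows in the picture. A call takes as long as a camera call. They do not tell look-alikes from the thing itself.
- robot.masks_of(camera, name): "pixels" (420x560 bool, what is visible of it) and "xy" ([column, row] in pixels, amid what is visible of it).
The state is a dict: "t": time; "qpos": joint angles; "qd": joint speeds; "tau": joint torques, N m; "eef_pos": TCP position; "tcp_rot": TCP orientation; "wrist_force": force on the tool from outside, world axes, zero at the start; "ft_torque": the same for the moment, N m; "width": finger opening in m.
Only numpy, scipy, OpenCV 4.12 (cv2) and the standard library are available. Lean on these libraries where they do the work, as an engineer would, in place of code of your own. Each camera call takes 0.05 s, during which the arm holds its last target.

TASK

The black charger block is stuck flush in its wooden bedside dock. Take the C-shaped push-out tool by its orange handle, feel out with its pin the hidden hole in the dock's underside and gently push the block up until it stands well proud of the dock, then stand the tool upright on the table clear of the dock and let go of it. Then pull the block out and set it down flat in the blue valet tray without dropping it, leaving the other things on the table where they are.

Things in the scene. Friction and masses are not known exactly. Their poses are not given: they have to be found in the camera images.
- dock: Dark wooden dock fixed to the table, a bridge 83 mm deep (x) by 116 mm wide (y), 88 mm high, pocket open at the top. Origin on the table under its centre, z up. Two legs 12 mm thick at y = +-52 mm; between them it is open underneath from front (-x, robot's side) to back, 92 mm wide. Pocket 47 mm (x) by 82 mm (y), 30 mm deep.
- dock_underside (a point): Middle of the dock's flat underside, 50 mm above the table; dock axes. The pocket floor is 8 mm thick here. A through hole 10.5 mm (x) by 16 mm (y) lies at y = 0, its centre anywhere from x = -10 to +10 mm: neither visible nor measured, feel it out with the pin. More than 25 N on underside or block is damage.
- charger_center (a point): Centre (half-way up) of the black charger block, 46 mm (x) by 80 mm (y) by 30 mm high, 0.11 to 0.23 kg, grey inlay on top. It starts down in the pocket, aligned with the dock, top flush with the dock's. Spring clips in the pocket's end walls grip it: some 5 to 12 N push it up (to 20 N if pushed well off its centre), and they keep it where it was raised to.
- tool_handle (a point): Centre of the orange handle of the C-shaped push-out tool (0.16 kg), standing upright on its foot. z up, x the way the mouth of the C opens. Handle 36 mm (x) by 16 mm (y, grasp across) by 45 mm high, centre 128 mm above the foot's underside. Top arm 30 mm wide, its underside 95 mm above the foot's. Spine inner face at x = -62, outer -72 mm.
- tool_tip (a point): Tip of the tool's upright steel pin, 8 mm in diameter, 30 mm long, directly below the handle centre: 90 mm below it, 38 mm above the foot's underside. The pin is sprung: it sinks into the foot by up to 7 mm, starting at 2.5 N and then 2.5 N per mm. The foot is 8 mm thick, 36 mm wide (y) and runs from x = -72 to +12 mm of the pin.
- tray_floor (a point): Centre of the inner floor (5 mm above the table) of the blue valet tray, fixed to the table; outside 130 mm (x) by 160 mm (y) by 16 mm high, walls 5 mm thick.
- remote_a: White remote control lying down, 150 x 44 x 18 mm, origin under its centre; leave alone.
- remote_b: White remote control lying down, 150 x 44 x 18 mm, origin under its centre; leave alone.
- mug: White mug, 76 mm across, 85 mm high, origin under its centre; leave alone.
- book: Green book lying flat, 110 x 160 x 22 mm, origin under its centre; leave alone.
- water: Green glass bottle, 60 mm across, 170 mm high, origin under its centre; leave alone.
- key_fob: Brass room-key fob, 85 x 32 x 12 mm, origin under its centre; leave alone.
Things that resemble listed ones, but are neither listed nor needed, are in the scene too. Several things look just like the part that bears tool_handle: the one meant starts farthest from the robot's base.

How it is judged:
On the way, in this order (a step that is already met when the one before it is completed fails the run):
1. the tool's pin has pushed the block up, at least 8 mm proud of the dock (z of charger_center in the frame of dock above 0.081 m and contact force between tool and charger above 0.3 N and horizontal distance between charger_center and dock below 0.008 m and horizontal distance between tool_tip and dock below 0.02 m), for 0.1 s.
2. the tool stands upright on the table, let go, its pin more than 35 mm from the middle of the dock, with the block still standing proud in the dock (angle between tool_handle's own z axis and vertical below 0.1 rad and height (world z) of tool_tip below 0.045 m and contact force between the fingers and tool below 0.1 N and horizontal distance between tool_tip and dock above 0.035 m and z of charger_center in the frame of dock above 0.078 m and horizontal distance between charger_center and dock below 0.01 m), for 0.1 s.
At the end, for the whole second after the job is handed in: The charger block lies flat (within 0.1 rad) and at rest on the tray's floor, its centre within 40 mm of the tray's centre along either side of the tray; the tool stands upright (within 0.1 rad) and at rest on the table, its pin more than 35 mm from the middle of the dock; both are let go (x of charger_center in the frame of tray_floor between -0.04 and 0.04 m and y of charger_center in the frame of tray_floor between -0.04 and 0.04 m and height (world z) of charger_center below 0.025 m and angle between each of charger_center, tool_handle's own z axis and vertical below 0.1 rad and linear speed of each of charger, tool below 0.02 m/s and height (world z) of tool_tip below 0.045 m and horizontal distance between tool_tip and dock above 0.035 m); the robot touches nothing.
It fails at once if the tool is pressed on the dock or its floor with more than 25 N (contact force between tool and dock above 25 N or contact force between tool and dock_floor above 25 N).
It fails at once if the tool is pressed on the block with more than 25 N (contact force between tool and charger above 25 N).
It fails at once if the block is dropped (falls faster than 0.6 m/s, a fall of 18 mm) (linear speed of charger above 0.6 m/s and contact force between the fingers and charger below 0.1 N).
It fails at once if another thing on the table is moved by more than 30 mm (distance of any of remote_a, remote_b, mug, book, water, key_fob from where it was at the start of the episode above 0.03 m).
It also fails if it takes over 72 s, if anything falls off the work surface, if the arm or the gripper's body presses on something with over 40 N, if the wrist force passes 120 N, or if a joint passes its speed limit or range.

## Working session

There is one attempt and no reset: what is moved stays moved. The work goes in short steps, Python scripts to look and compute and a tool call to move; the robot and the scene stay as the last step left them, time stands still between calls to the robot, and variables do not carry over. Pictures are saved under pics/ and viewed, and the job is handed in when it is done.

Besides the shell and the picture viewer there is one more tool, called after "Emit:" by a JSON object that holds its "method" and its "body". move_arm: Moves the arm, as the interface text tells. Its arguments: {"type":"object","properties":{"deltas":{"type":"string"}},"required":["deltas"]}

```bash
mkdir -p pics; ls
python3 - <<'E'
from workcell import robot
import cv2
s=robot.read_state();print(s['t'],s['eef_pos'],s['tcp_rot'],s['width'],s['wrist_force'])
for n in ['scene','top','wrist']:
    im=robot.read_camera(n);cv2.imwrite(f'pics/{n}0.png',im[:,:,::-1])
    p=robot.camera_params(n);print(n,p)
E
```

```text
pics
0.0 [ 0.1509584  -0.65711544  0.22994787] [-1.14928543e-03  9.93633826e-01  1.12652076e-01 -9.84200165e-05] 0.08539737030887191 [-0.20395416 -0.95928601 -0.86209224]
scene {'intrinsics': array([[459.7314522 ,   0.        , 279.97021718],
       [  0.        , 459.7314522 , 211.96807485],
       [  0.        ,   0.        ,   1.        ]]), 'xyz': array([ 0.88399827, -0.68571481,  1.14968574]), 'rotation': array([-0.31465988,  0.91136177,  0.25169962, -0.08400111])}
top {'intrinsics': array([[525.27457311,   0.        , 279.85519034],
       [  0.        , 525.27457311, 206.53336741],
       [  0.        ,   0.        ,   1.        ]]), 'xyz': array([ 0.29824818, -0.00410761,  1.46851245]), 'rotation': array([-0.04763678,  0.70579204, -0.70579074,  0.03804945])}
wrist {'intrinsics': array([[295.61805927,   0.        , 282.1768361 ],
       [  0.        , 295.61805927, 213.08277003],
       [  0.        ,   0.        ,   1.        ]]), 'xyz': array([ 0.23036   , -0.64023338,  0.37355989]), 'rotation': array([ 0.12453014,  0.7720028 , -0.61499048, -0.10144278])}
```

View pics/scene0.png

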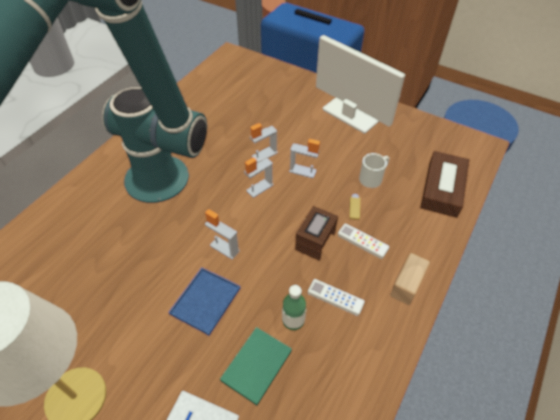

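View pics/top0.png

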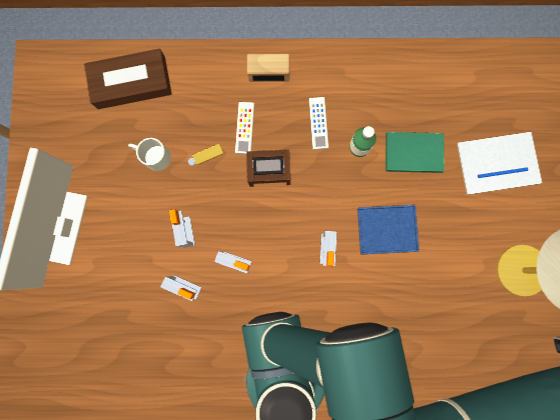

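View pics/wrist0.png

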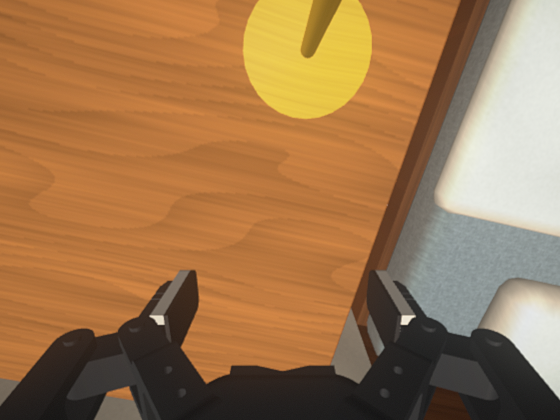

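```bash
cat > h.py <<'E'
from workcell import robot
import numpy as np, cv2
from scipy.spatial.transform import Rotation as R
def rot(q): return R.from_quat([q[1],q[2],q[3],q[0]])
def ray(p,uv):
    K=p['intrinsics'];d=np.linalg.solve(K,[uv[0],uv[1],1.]);return rot(p['rotation']).apply(d)
def at_z(p,uv,z):
    d=ray(p,uv);return p['xyz']+d*(z-p['xyz'][2])/d[2]
def proj(p,X):
    X=np.atleast_2d(X);c=rot(p['rotation']).inv().apply(X-p['xyz']);q=c@p['intrinsics'].T;return q[:,:2]/q[:,2:]
def tri(obs):
    A=np.zeros((3,3));b=np.zeros(3)
    for p,uv in obs:
        d=ray(p,uv);d/=np.linalg.norm(d);M=np.eye(3)-np.outer(d,d);A+=M;b+=M@p['xyz']
    return np.linalg.solve(A,b)
E
python3 - <<'E'
from h import *
Z={'dock':.08,'charger_center':.088,'tool_handle':.128,'tray_floor':.01,'mug':.04,'book':.02,'water':.08,'key_fob':.01,'remote_a':.018}
for c in ['top','scene']:
    im=robot.read_camera(c);p=robot.camera_params(c)
    for n in Z:
        for m in robot.masks_of(c,n):
            if m['conf']<.2: continue
            px=m['pixels'].astype(np.uint8);r=cv2.minAreaRect(np.argwhere(px)[:,::-1].astype(np.float32))
            print(c,n,round(m['conf'],2),np.round(m['xy']),px.sum(),np.round(at_z(p,m['xy'],Z[n]),3),np.round(r[1]),round(r[2]))
print(robot.read_state()['t'])
for c in ['top','scene']:
    im=robot.read_camera(c)
    if c=='top': cr=im[190:310,150:350]
    else: cr=im[110:260,190:340]
    cv2.imwrite(f'pics/{c}_crop1.png',cv2.resize(cr,None,fx=4,fy=4,interpolation=cv2.INTER_CUBIC)[:,:,::-1])
E
```

```text
top dock 0.82 [269. 178.] 971 [0.544 0.044 0.08 ] [36. 44.] 87
top charger_center 0.9 [269. 164.] 495 [0.581 0.045 0.088] [17. 29.] 90
top charger_center 0.49 [206. 156.] 358 [0.602 0.214 0.088] [12. 36.] 71
top charger_center 0.22 [362. 139.] 550 [ 0.649 -0.205  0.088] [21. 31.] 34
top tool_handle 0.96 [180. 286.] 568 [0.259 0.267 0.128] [37. 16.] 23
top tool_handle 0.96 [332. 250.] 512 [ 0.35  -0.119  0.128] [34. 15.] 90
top tool_handle 0.81 [184. 229.] 695 [0.404 0.259 0.128] [39. 20.] 79
top tool_handle 0.66 [234. 263.] 482 [0.317 0.129 0.128] [36. 14.] 18
top tool_handle 0.61 [363. 140.] 590 [ 0.636 -0.203  0.128] [22. 32.] 27
top tray_floor 0.69 [386. 228.] 2780 [ 0.417 -0.279  0.01 ] [47. 59.] 87
top mug 0.76 [150. 154.] 900 [0.618 0.377 0.04 ] [40. 30.] 56
top book 0.62 [410. 152.] 2350 [ 0.629 -0.35   0.02 ] [40. 60.] 90
top book 0.44 [151. 153.] 891 [0.627 0.38  0.02 ] [40. 30.] 55
top water 0.65 [362. 141.] 571 [ 0.645 -0.207  0.08 ] [23. 31.] 45
top key_fob 0.58 [209. 156.] 376 [0.619 0.218 0.01 ] [12. 35.] 69
top remote_a 0.93 [319. 123.] 747 [ 0.714 -0.094  0.018] [51. 
[... 514 characters left out ...]
scene tool_handle 0.78 [307. 152.] 681 [0.432 0.251 0.128] [29. 38.] 6
scene tool_handle 0.6 [260. 138.] 614 [0.272 0.231 0.128] [38. 26.] 85
scene tray_floor 0.83 [204. 297.] 2707 [ 0.405 -0.279  0.01 ] [48. 62.] 33
scene mug 0.68 [371. 171.] 762 [0.616 0.364 0.04 ] [25. 34.] 15
scene book 0.83 [255. 365.] 2930 [ 0.63  -0.368  0.02 ] [46. 67.] 33
scene water 0.88 [296. 306.] 865 [ 0.65  -0.204  0.08 ] [43. 24.] 90
scene key_fob 0.51 [351. 207.] 240 [0.618 0.216 0.01 ] [25. 10.] 90
scene remote_a 0.81 [337. 295.] 902 [ 0.718 -0.091  0.018] [55. 17.] 23
scene remote_a 0.73 [364. 239.] 679 [0.705 0.119 0.018] [50. 14.] 28
scene remote_a 0.43 [306. 152.] 627 [0.38  0.352 0.018] [27. 38.] 9
1.15
```

View pics/top_crop1.png

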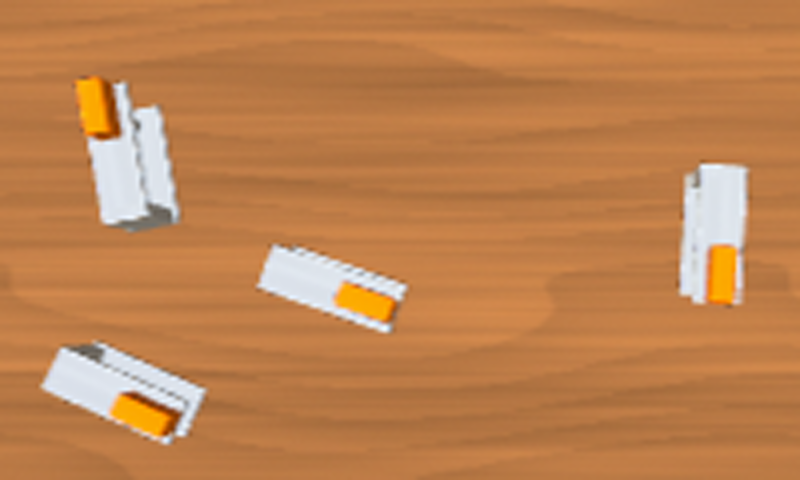

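View pics/scene_crop1.png

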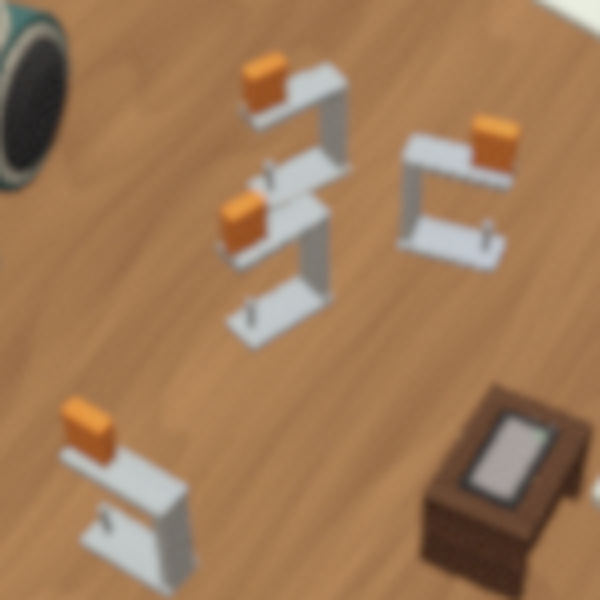

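Run:
```python
from h import *
P={c:robot.camera_params(c) for c in('top','scene')}
I={c:robot.read_camera(c) for c in P}
B={}
for c in P:
    hsv=cv2.cvtColor(I[c],cv2.COLOR_RGB2HSV)
    m=cv2.inRange(hsv,(10,220,200),(20,255,255))
    n,l,st,ce=cv2.connectedComponentsWithStats(m)
    print(c)
    for i in range(1,n):
        if st[i,4]>25:
            r=cv2.minAreaRect(np.argwhere(l==i)[:,::-1].astype(np.float32)); print(st[i],ce[i].round(1),at_z(P[c],ce[i],.14).round(3),r)
# dock, charger
for c in P:
    for Z in [(0.088)]:
        for n in ['charger_center']:
            pass
```

```text
top
[169 209   9  15  74] [173.2 216.2] [0.436 0.286 0.14 ] ((173.0, 216.0), (13.809514999389648, 5.918363571166992), 80.53767395019531)
[327 252   7  14  80] [330.  258.5] [ 0.328 -0.112  0.14 ] ((330.0076904296875, 258.4384765625), (5.581562519073486, 13.51978588104248), 7.125016689300537)
[235 261  14   9  69] [241.4 265. ] [0.312 0.111 0.14 ] ((241.3000030517578, 265.1000061035156), (13.281564712524414, 5.0596442222595215), 18.434947967529297)
[178 289  15  10  73] [185.2 293.3] [0.241 0.251 0.14 ] ((185.06187438964844, 293.3608703613281), (13.199501037597656, 5.4828691482543945), 23.96249008178711)
scene
```

Candidates for the tool, by their orange handles in the top view: (173,216), (330,258), (241,265) and (185,293). At handle height they lie 0.52, 0.35, 0.33 and 0.35 m from the base. So (173,216), at about (0.436, 0.286), is the one meant, and the crop shows it clearly: C mouth toward +x, pin at the far end. On the way I'll view the dock from the wrist.

```bash
cat >> h.py <<'E'
def down(yaw):
    # tool z down, tool x at yaw in world
    x=np.array([np.cos(yaw),np.sin(yaw),0]);z=np.array([0,0,-1.]);y=np.cross(z,x)
    return R.from_matrix(np.c_[x,y,z])
def delta(xyz,yaw,s=None,quiet=False):
    s=s or robot.read_state()
    r0=rot(s['tcp_rot']);d=r0.inv().apply(np.array(xyz)-s['eef_pos'])/.5
    rv=(r0.inv()*down(yaw)).as_rotvec()/(np.pi/2)
    print(np.round(xyz,4),'->',' '.join(f'{v:.4f}' for v in np.r_[d,rv]))
def st():
    s=robot.read_state();x=rot(s['tcp_rot']).apply([1,0,0]);z=rot(s['tcp_rot']).apply([0,0,1])
    print('t',round(s['t'],2),'p',s['eef_pos'].round(4),'yaw',round(np.arctan2(x[1],x[0]),4),'z',z.round(3),'F',s['wrist_force'].round(2),'w',round(s['width'],4));return s
E
python3 - <<'E'
from h import *
st()
delta([.42,-.25,.32],0.); delta([.45,-.2,.33],0)
E
```

```text
t 1.35 p [ 0.1511 -0.6578  0.2313] yaw 0.2258 z [ 0.  0. -1.] F [ 0.24  0.46 -0.37] w 0.0854
[ 0.42 -0.25  0.32] -> 0.7067 -0.6746 -0.1774 -0.0000 -0.0000 0.1438
[ 0.45 -0.2   0.33] -> 0.7876 -0.7586 -0.1974 -0.0000 -0.0000 0.1438
```

Emit:
{"method": "move_arm", "body": {"deltas": "0.79 -0.76 -0.2 0 0 0.144 0;0.79 -0.76 -0.2 0 0 0.144 0;0.79 -0.76 -0.2 0 0 0.144 0;0.79 -0.76 -0.2 0 0 0.144 0;0.79 -0.76 -0.2 0 0 0.144 0;0.79 -0.76 -0.2 0 0 0.144 0;0.79 -0.76 -0.2 0 0 0.144 0;0.79 -0.76 -0.2 0 0 0.144 0;0.79 -0.76 -0.2 0 0 0.144 0;0.79 -0.76 -0.2 0 0 0.144 0;0.79 -0.76 -0.2 0 0 0.144 0;0.79 -0.76 -0.2 0 0 0.144 0"}}

```text
t: 2.55
eef_pos: [0.4537, -0.1951, 0.3331]
tcp_rot: [-0.0, 1.0, 0.003, 0.002]
wrist_force: [-1.1, -0.3, -0.1]
width: 0.0852
```

Run:
```python
from h import *
st();delta([.47,.04,.34],0)
```

```text
t 2.55 p [ 0.4537 -0.1951  0.3331] yaw 0.0052 z [ 0.004  0.001 -1.   ] F [-1.06 -0.3  -0.08] w 0.0852
[0.47 0.04 0.34] -> 0.0351 -0.4701 -0.0135 -0.0004 -0.0024 0.0033
```

Emit:
{"method": "move_arm", "body": {"deltas": "0.035 -0.47 -0.013 0 0 0 0;0.035 -0.47 -0.013 0 0 0 0;0.035 -0.47 -0.013 0 0 0 0;0.035 -0.47 -0.013 0 0 0 0;0.035 -0.47 -0.013 0 0 0 0;0.035 -0.47 -0.013 0 0 0 0"}}

```text
t: 3.15
eef_pos: [0.4699, 0.0435, 0.34]
tcp_rot: [-0.001, 1.0, 0.005, 0.002]
wrist_force: [0.3, -0.5, -0.4]
width: 0.0856
```

Run:
```python
from h import *
st();p=robot.camera_params('wrist');im=robot.read_camera('wrist');cv2.imwrite('pics/w1.png',im[:,:,::-1])
print(p)
for m in robot.masks_of('wrist','charger_center')[:1]+robot.masks_of('wrist','dock')[:1]:
    r=cv2.minAreaRect(np.argwhere(m['pixels'])[:,::-1].astype(np.float32));print(m['conf'],m['xy'],r)
    b=cv2.boxPoints(r);print(b.round(1).tolist());print(np.array([at_z(p,q,.088) for q in b]).round(4).tolist())
delta([.40,.28,.32],.15)
```

```text
t 3.15 p [0.4699 0.0435 0.34  ] yaw 0.0107 z [ 0.004  0.002 -1.   ] F [ 0.3  -0.51 -0.38] w 0.0856
{'intrinsics': array([[295.61805927,   0.        , 282.1768361 ],
       [  0.        , 295.61805927, 213.08277003],
       [  0.        ,   0.        ,   1.        ]]), 'xyz': array([0.55065437, 0.04305284, 0.48360675]), 'rotation': array([ 0.11140179,  0.70177138, -0.69449312, -0.11307467])}
0.85 [282.6, 94.1] ((280.4783020019531, 93.50094604492188), (40.570369720458984, 64.15678405761719), 87.51044464111328)
[[247.5, 74.5999984741211], [311.6000061035156, 71.80000305175781], [313.3999938964844, 112.4000015258789], [249.3000030517578, 115.19999694824219]]
[[0.5976, 0.0874, 0.088], [0.6015, 0.0093, 0.088], [0.5548, 0.0051, 0.088], [0.5507, 0.0864, 0.088]]
0.65 [283.2, 75.0] ((281.0247497558594, 92.04432678222656), (72.19818115234375, 95.76475524902344), 87.39744567871094)
[[231.60000610351562, 58.20000076293945], [327.20001220703125, 53.79999923706055], [330.5, 125.9000015258789], [234.8000030517578, 130.3000030517578]]
[[0.6155, 0.1061, 0.088], [0.6212, -0.0086, 0.088], [0.5385, -0.0175, 0.088], [0.5319, 0.1056, 0.088]]
[0.4  0.28 0.32] -> -0.1371 -0.4825 0.0384 0.0004 -0.0022 -0.0919
```

View pics/w1.png

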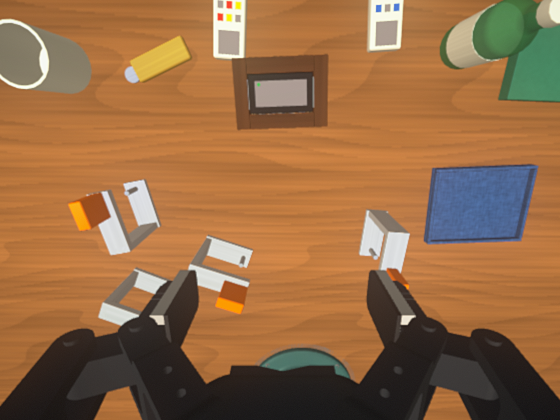

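The wrist view shows the dock centred near (281,92), the target tool's handle at (88,210) and the tray at (482,204). Next I'll move over to the tool.

Emit:
{"method": "move_arm", "body": {"deltas": "-0.137 -0.48 0.04 0 0 -0.092 0;-0.137 -0.48 0.04 0 0 -0.092 0;-0.137 -0.48 0.04 0 0 -0.092 0;-0.137 -0.48 0.04 0 0 -0.092 0;-0.137 -0.48 0.04 0 0 -0.092 0;-0.137 -0.48 0.04 0 0 -0.092 0;-0.137 -0.48 0.04 0 0 -0.092 0"}}

```text
t: 4.0
eef_pos: [0.4003, 0.278, 0.3188]
tcp_rot: [0.001, 0.997, 0.075, 0.001]
wrist_force: [-0.3, 0.1, -0.4]
width: 0.0857
```

Run:
```python
from h import *
st();p=robot.camera_params('wrist');im=robot.read_camera('wrist');cv2.imwrite('pics/w2.png',im[:,:,::-1])
hsv=cv2.cvtColor(im,cv2.COLOR_RGB2HSV)
m=cv2.inRange(hsv,(10,220,200),(22,255,255))
n,l,s,ce=cv2.connectedComponentsWithStats(m)
for i in range(1,n):
    if s[i,4]>100:
        r=cv2.minAreaRect(np.argwhere(l==i)[:,::-1].astype(np.float32));b=cv2.boxPoints(r);print(s[i],ce[i],r);print(np.array([at_z(p,q,.1505) for q in b]).round(4).tolist(),at_z(p,r[0],.1505))
```

```text
t 4.0 p [0.4003 0.278  0.3188] yaw 0.1507 z [ 0.003 -0.002 -1.   ] F [-0.34  0.1  -0.37] w 0.0857
[272 144  14  34 424] [278.86792453 159.89858491] ((278.5, 160.5), (33.0, 13.0), 90.0)
[[0.4508, 0.2955, 0.1505], [0.4528, 0.2822, 0.1505], [0.4188, 0.277, 0.1505], [0.4167, 0.2907, 0.1505]] [0.43509076 0.28639016 0.1505    ]
[381 259  40  35 366] [401.57103825 278.56010929] ((399.4599914550781, 276.72003173828125), (44.0, 12.20000171661377), 36.869895935058594)
[[0.3269, 0.1511, 0.1505], [0.3406, 0.1458, 0.1505], [0.3125, 0.0946, 0.1505], [0.2979, 0.0994, 0.1505]] [0.31975104 0.12309479 0.1505    ]
[546 267  14  29 226] [554.74336283 282.05752212] ((552.5, 281.0), (28.0, 13.0), 90.0)
[[0.3582, -0.0449, 0.1505], [0.3605, -0.0601, 0.1505], [0.3242, -0.0771, 0.1505], [0.3218, -0.0613, 0.1505]] [ 0.34151099 -0.06072362  0.1505    ]
[269 292  29  36 360] [280.78055556 314.45555556] ((279.2977294921875, 312.6538391113281), (38.3159065246582, 18.720943450927734), 49.57392501831055)
[[0.2567, 0.2836, 0.1505], [0.2765, 0.2686, 0.1505], [0.2389, 0.2316, 0.1505], [0.2178, 0.2465, 0.1505]] [0.24789164 0.25787532 0.1505    ]
```

View pics/w2.png

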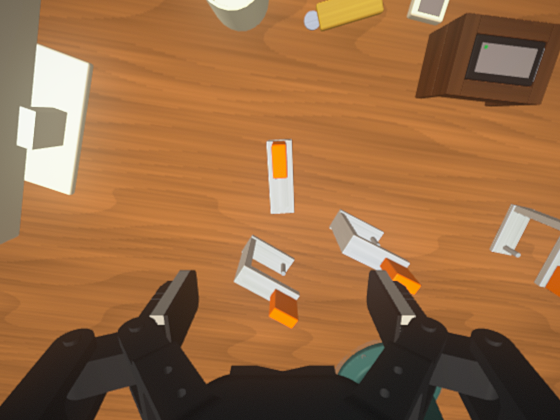

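The second wrist view confirms the lone tool with its handle at (279,160). That puts it at (0.435, 0.286) with yaw about 0.16, agreeing with the top view.

Run:
```python
from h import *
delta([.435,.2864,.2],.165);delta([.435,.2864,.113],.165)
```

```text
[0.435  0.2864 0.2   ] -> 0.0697 -0.0084 0.2382 0.0014 -0.0020 -0.0102
[0.435  0.2864 0.113 ] -> 0.0692 -0.0087 0.4122 0.0014 -0.0020 -0.0102
```

Emit:
{"method": "move_arm", "body": {"deltas": "0.07 -0.0085 0.1 0.0014 -0.002 -0.01 0;0.07 -0.0085 0.2 0.0014 -0.002 -0.01 0;0.07 -0.0085 0.26 0.0014 -0.002 -0.01 0;0.07 -0.0085 0.32 0.0014 -0.002 -0.01 0;0.07 -0.0085 0.36 0.0014 -0.002 -0.01 0;0.07 -0.0085 0.39 0.0014 -0.002 -0.01 0;0.07 -0.0085 0.412 0.0014 -0.002 -0.01 0;0.07 -0.0085 0.412 0.0014 -0.002 -0.01 0"}}

```text
t: 4.85
eef_pos: [0.4354, 0.2848, 0.1121]
tcp_rot: [0.001, 0.997, 0.081, -0.001]
wrist_force: [0.6, 0.8, 0.6]
width: 0.0854
```

Run:
```python
from h import *
st();p=robot.camera_params('wrist');im=robot.read_camera('wrist');cv2.imwrite('pics/w3.png',im[:,:,::-1])
```

```text
t 4.85 p [0.4354 0.2848 0.1121] yaw 0.1628 z [-0.002 -0.001 -1.   ] F [0.61 0.79 0.58] w 0.0854
```

View pics/w3.png

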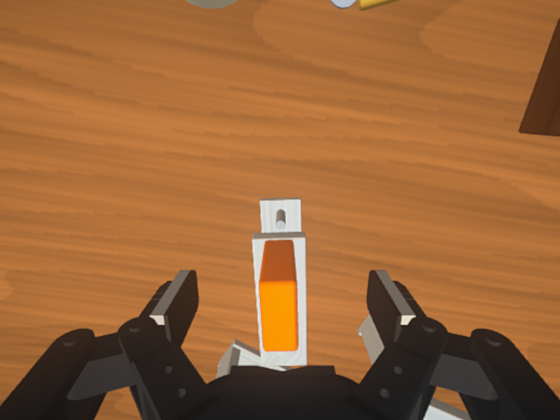

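Run:
```python
from h import *
s=st();p=robot.camera_params('wrist')
for dz in (0,-.013,-.019,-.032):
    print(dz,[proj(p,s['eef_pos']+rot(s['tcp_rot']).apply([dx,.0427,dz]))[0].round(0).tolist() for dx in(-.011,.011)])
```

```text
t 4.9 p [0.4359 0.2856 0.1132] yaw 0.1633 z [-0. -0. -1.] F [ 0.66  0.41 -0.13] w 0.0854
0 [[358.0, 288.0], [361.0, 253.0]]
-0.013 [[364.0, 302.0], [368.0, 264.0]]
-0.019 [[367.0, 310.0], [371.0, 270.0]]
-0.032 [[374.0, 327.0], [379.0, 285.0]]
```

Emit:
{"method": "move_arm", "body": {"deltas": "0 0 0 0 0 0 1;0 0 0 0 0 0 1;0 0 0 0 0 0 1;0 0 0 0 0 0 1;0 0 0 0 0 0 1;0 0 0 0 0 0 1;0 0 0 0 0 0 1;0 0 0 0 0 0 1"}}

```text
t: 5.7
eef_pos: [0.4363, 0.2859, 0.1137]
tcp_rot: [-0.0, 0.997, 0.082, 0.0]
wrist_force: [-0.3, 0.2, 3.9]
width: 0.0156
```

Run:
```python
from h import *
s=st()
```

```text
t 5.7 p [0.4363 0.2859 0.1137] yaw 0.1635 z [ 0.001  0.    -1.   ] F [-0.28  0.17  3.86] w 0.0156
```

Run:
```python
from h import *
s=st()
delta([.436,.286,.155],.163)
delta([.49,.26,.155],.12)
delta([.4986,.0426,.155],.05)
```

```text
t 5.7 p [0.4363 0.2859 0.1137] yaw 0.1635 z [ 0.001  0.    -1.   ] F [-0.28  0.17  3.86] w 0.0156
[0.436 0.286 0.155] -> -0.0004 -0.0004 -0.0826 -0.0001 -0.0004 0.0003
[0.49  0.26  0.155] -> 0.0977 0.0685 -0.0825 -0.0001 -0.0004 0.0277
[0.4986 0.0426 0.155 ] -> 0.0439 0.5003 -0.0826 -0.0001 -0.0004 0.0722
```

Emit:
{"method": "move_arm", "body": {"deltas": "0 0 -0.03 0 0 0 1;0 0 -0.08 0 0 0 1;0.05 0.03 -0.08 0 0 0.02 1;0.1 0.07 -0.08 0 0 0.028 1;0.09 0.14 -0.08 0 0 0.04 1;0.08 0.21 -0.08 0 0 0.05 1;0.07 0.29 -0.08 0 0 0.06 1;0.06 0.37 -0.08 0 0 0.07 1;0.05 0.44 -0.08 0 0 0.072 1;0.044 0.5 -0.08 0 0 0.072 1;0.044 0.5 -0.08 0 0 0.072 1;0.044 0.5 -0.08 0 0 0.072 1"}}

```text
t: 6.9
eef_pos: [0.4984, 0.0422, 0.1539]
tcp_rot: [-0.0, 1.0, 0.024, 0.0]
wrist_force: [-0.1, 0.5, -0.8]
width: 0.0153
```

Run:
```python
from h import *
s=st();p=robot.camera_params('wrist');im=robot.read_camera('wrist');cv2.imwrite('pics/w4.png',im[:,:,::-1])
pt=robot.camera_params('top');it=robot.read_camera('top');ps=robot.camera_params('scene');isc=robot.read_camera('scene')
cv2.imwrite('pics/t4.png',cv2.resize(it[100:300,180:400],None,fx=3.5,fy=3.,interpolation=cv2.INTER_CUBIC)[:,:,::-1])
for c,pp in(('top',pt),('scene',ps),('wrist',p)):
  for m in robot.masks_of(c,'charger_center')[:1]:
    r=cv2.minAreaRect(np.argwhere(m['pixels'])[:,::-1].astype(np.float32))
    print(c,m['conf'],m['xy'],r,at_z(pp,r[0],.088).round(4)); print([at_z(pp,q,.088)[:2].round(4).tolist() for q in cv2.boxPoints(r)])
```

```text
t 6.9 p [0.4984 0.0422 0.1539] yaw 0.0482 z [ 0.     0.001 -1.   ] F [-0.14  0.51 -0.79] w 0.0153
top 0.16 [385.9, 229.5] ((387.2992858886719, 229.08151245117188), (48.81837844848633, 60.18096160888672), 87.87889862060547) [ 0.4066 -0.2676  0.088 ]
[[0.4683, -0.1874], [0.474, -0.346], [0.3457, -0.3468], [0.3398, -0.19]]
scene 0.89 [314.3, 225.2] ((316.16156005859375, 224.0923309326172), (16.496618270874023, 24.80694580078125), 29.74488067626953) [0.576  0.0458 0.088 ]
[[0.5546, 0.0054], [0.5478, 0.0924], [0.5978, 0.087], [0.6028, 0.0014]]
wrist 0.69 [282.4, 117.7] ((280.5, 117.0), (70.0, 121.0), 90.0) [0.5778 0.0467 0.088 ]
[[0.5976, 0.087], [0.6013, 0.0084], [0.5566, 0.0034], [0.5526, 0.0878]]
```

View pics/w4.png

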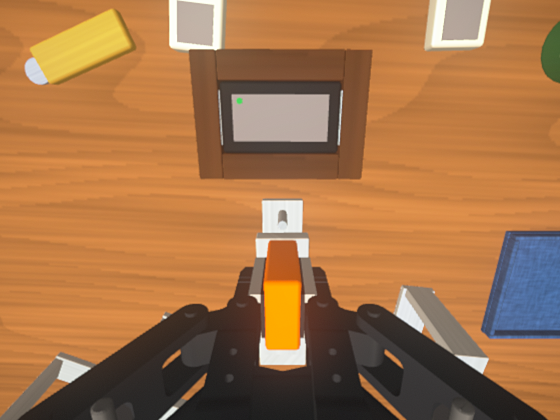

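View pics/t4.png

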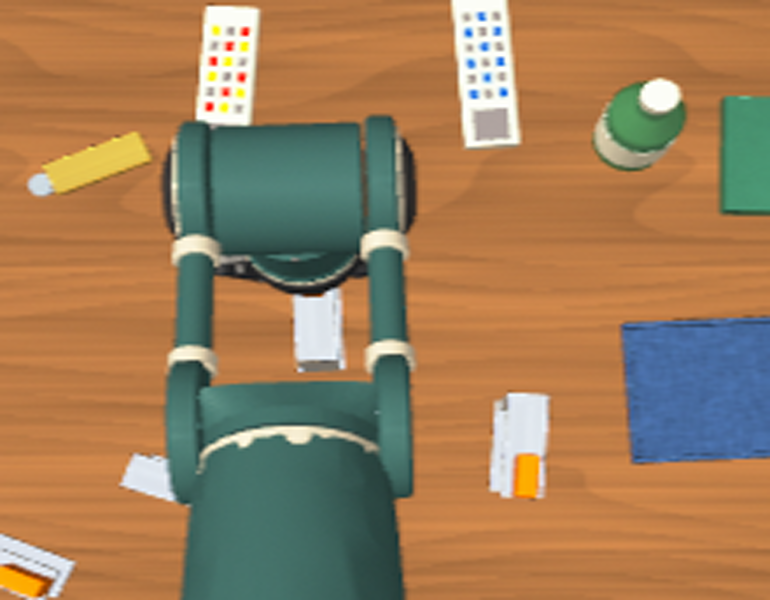

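```bash
cat >> h.py <<'E'
DC=np.array([.5775,.0466]);DY=.048
def dk(x,y,z):
    c,s_=np.cos(DY),np.sin(DY);return [DC[0]+c*x-s_*y,DC[1]+s_*x+c*y,z]
def todock(p):
    v=np.array(p[:2])-DC;c,s_=np.cos(DY),np.sin(DY);return np.array([c*v[0]+s_*v[1],-s_*v[0]+c*v[1]])
E
python3 - <<'E'
from h import *
s=st();p=robot.camera_params('wrist')
print('pin tip',at_z(p,[282.5,212],.0785),'tcp dock',todock(s['eef_pos']),'pin dock',todock(at_z(p,[282.5,212],.0785)))
print(at_z(p,[282.5,294],.1905-.002))
delta(dk(-.078,0,.1187),DY);delta(dk(-.013,0,.1187),DY)
E
python3 - <<'E'
import cv2
im=cv2.imread('pics/w4.png')[190:380,220:350];cv2.imwrite('pics/w4c.png',cv2.resize(im,None,fx=4,fy=3.1))
E
```

```text
t 7.2 p [0.4986 0.0436 0.1537] yaw 0.0519 z [ 0.001  0.    -1.   ] F [ 0.92 -0.48 -0.92] w 0.0151
pin tip [0.50768369 0.04338785 0.0785    ] tcp dock [-0.07897849  0.00083857] pin dock [-0.06989002  0.00014145]
[0.50720084 0.0432517  0.1885    ]
[0.4996 0.0429 0.1187] -> 0.0019 0.0017 0.0700 -0.0002 -0.0003 0.0025
[0.5645 0.046  0.1187] -> 0.1319 0.0022 0.0701 -0.0002 -0.0003 0.0025
```

View pics/w4c.png

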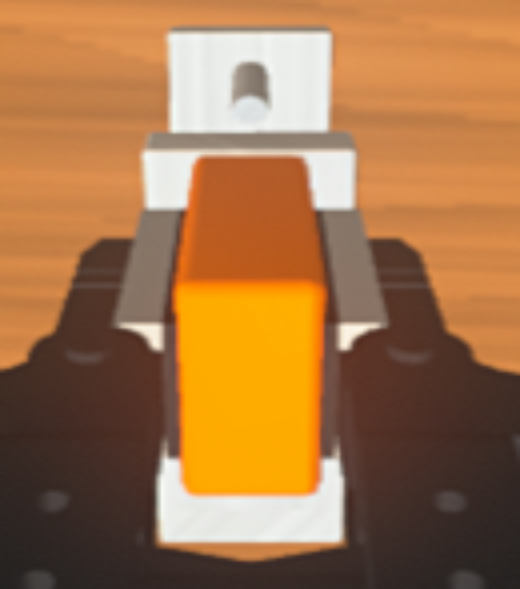

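Run:
```python
from h import *
s=st();p=robot.camera_params('wrist')
print('pin dock',todock(at_z(p,[282.5,224],.0783)))
for r in(282,348): print(todock(at_z(p,[282.5,r],.1905)))
print(todock(s['eef_pos']))
```

```text
t 7.2 p [0.4986 0.0436 0.1537] yaw 0.0519 z [ 0.001  0.    -1.   ] F [ 0.92 -0.48 -0.92] w 0.0151
pin dock [-0.07993893  0.00010833]
[-6.33006926e-02  5.00615849e-05]
[-9.71443282e-02 -6.21360636e-05]
[-0.07897849  0.00083857]
```

Pin and TCP coincide within 1 mm. Next I'll lower the tool and slide it in under the dock.

Emit:
{"method": "move_arm", "body": {"deltas": "0.002 0.0015 0.04 0 0 0 1;0.002 0.0015 0.07 0 0 0 1;0.002 0.0015 0.07 0 0 0 1;0.03 0.002 0.07 0 0 0 1;0.06 0.002 0.07 0 0 0 1;0.09 0.002 0.07 0 0 0 1;0.115 0.002 0.07 0 0 0 1;0.132 0.002 0.07 0 0 0 1;0.132 0.002 0.07 0 0 0 1"}}

```text
t: 8.1
eef_pos: [0.5664, 0.0462, 0.1194]
tcp_rot: [-0.0, 1.0, 0.026, 0.001]
wrist_force: [-0.3, -0.3, -1.9]
width: 0.0153
```

Run:
```python
from h import *
s=st();print(todock(s['eef_pos']));im=robot.read_camera('scene')
cv2.imwrite('pics/s5.png',cv2.resize(im[150:290,240:400],None,fx=4.5,fy=4.2,interpolation=cv2.INTER_CUBIC)[:,:,::-1])
cv2.imwrite('pics/w5.png',robot.read_camera('wrist')[:,:,::-1])
delta(dk(-.012,0,.1265),DY)
```

```text
t 8.1 p [0.5664 0.0462 0.1194] yaw 0.052 z [ 0.002  0.    -1.   ] F [-0.34 -0.28 -1.93] w 0.0153
[-0.01111017  0.00015487]
[0.5655 0.046  0.1265] -> 0.0022 0.0003 -0.0156 -0.0002 0.0001 0.0025
```

View pics/s5.png

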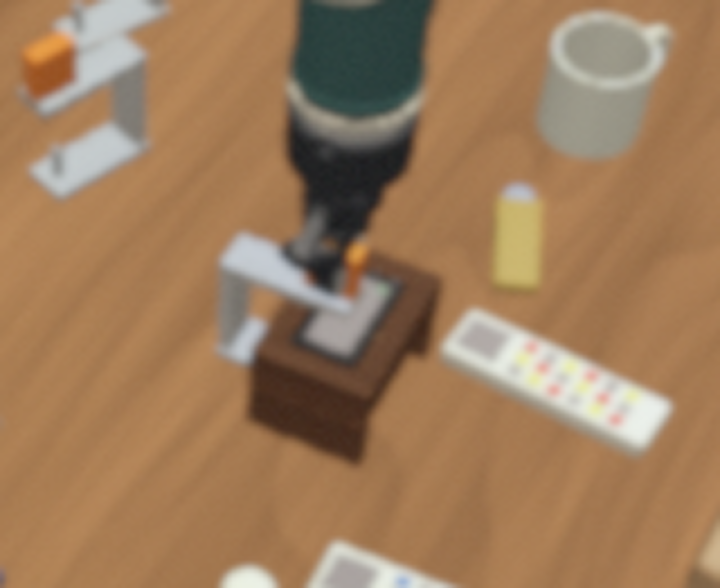

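View pics/w5.png

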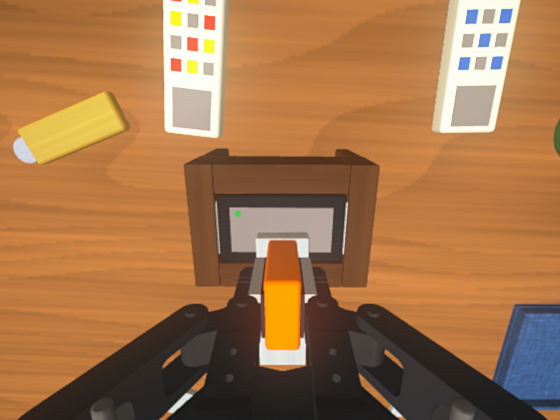

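The tool straddles the dock as intended. The first probe is about 12 mm in front of the dock's middle.

Emit:
{"method": "move_arm", "body": {"deltas": "0.002 0 -0.007 0 0 0 1;0.002 0 -0.012 0 0 0 1;0.002 0 -0.015 0 0 0 1;0.002 0 -0.015 0 0 0 1"}}

```text
t: 8.6
eef_pos: [0.565, 0.0462, 0.126]
tcp_rot: [-0.0, 1.0, 0.026, -0.0]
wrist_force: [1.0, 0.1, -5.0]
width: 0.0154
```

Run:
```python
from h import *
s=st();print(todock(s['eef_pos']))
```

```text
t 8.6 p [0.565  0.0462 0.126 ] yaw 0.0519 z [-0.  0. -1.] F [ 0.95  0.13 -5.  ] w 0.0154
[-0.01247816  0.00017446]
```

Emit:
{"method": "move_arm", "body": {"deltas": "0.002 0 -0.001 0 0 0 1;0.004 0 -0.001 0 0 0 1;0.004 0 -0.001 0 0 0 1"}}

```text
t: 8.9
eef_pos: [0.5662, 0.0462, 0.1259]
tcp_rot: [-0.0, 1.0, 0.026, -0.001]
wrist_force: [-0.8, -0.6, -3.3]
width: 0.0151
```

Emit:
{"method": "move_arm", "body": {"deltas": "0.002 0 0 0 0 0 1;0.004 0 0 0 0 0 1;0.004 0 0 0 0 0 1"}}

```text
t: 9.2
eef_pos: [0.5684, 0.0463, 0.126]
tcp_rot: [-0.0, 1.0, 0.026, -0.001]
wrist_force: [-0.9, 0.5, -4.5]
width: 0.0151
```

Emit:
{"method": "move_arm", "body": {"deltas": "0.002 0 -0.002 0 0 0 1;0.004 0 -0.002 0 0 0 1;0.004 0 -0.002 0 0 0 1"}}

```text
t: 9.5
eef_pos: [0.5717, 0.0465, 0.1279]
tcp_rot: [-0.0, 1.0, 0.026, 0.0]
wrist_force: [-0.2, 0.2, -1.6]
width: 0.0154
```

Run:
```python
from h import *
s=st();print(todock(s['eef_pos']))
```

```text
t 9.5 p [0.5717 0.0465 0.1279] yaw 0.0519 z [ 0.001  0.    -1.   ] F [-0.23  0.23 -1.62] w 0.0154
[-0.00575374  0.00015884]
```

The vertical force fell to its free value although the tool is 2 mm higher, so the pin seems to be in the hole at dock x of about -6 mm. I'll raise it gently to confirm.

Emit:
{"method": "move_arm", "body": {"deltas": "0 0 -0.002 0 0 0 1;0 0 -0.004 0 0 0 1;0 0 -0.006 0 0 0 1;0 0 -0.006 0 0 0 1"}}

```text
t: 9.9
eef_pos: [0.572, 0.0465, 0.1313]
tcp_rot: [-0.0, 1.0, 0.026, 0.001]
wrist_force: [-0.3, -0.5, -1.8]
width: 0.0153
```

Emit:
{"method": "move_arm", "body": {"deltas": "0 0 -0.004 0 0 0 1;0 0 -0.008 0 0 0 1;0 0 -0.011 0 0 0 1;0 0 -0.014 0 0 0 1;0 0 -0.014 0 0 0 1"}}

```text
t: 10.4
eef_pos: [0.5713, 0.0465, 0.1376]
tcp_rot: [-0.0, 1.0, 0.026, -0.0]
wrist_force: [-0.6, -0.1, -8.1]
width: 0.0152
```

Emit:
{"method": "move_arm", "body": {"deltas": "0 0 -0.003 0 0 0 1;0 0 -0.006 0 0 0 1;0 0 -0.009 0 0 0 1;0 0 -0.012 0 0 0 1;0 0 -0.012 0 0 0 1"}}

```text
t: 10.9
eef_pos: [0.5712, 0.0465, 0.1437]
tcp_rot: [-0.0, 1.0, 0.026, -0.0]
wrist_force: [-0.3, -0.6, -9.5]
width: 0.0152
```

Emit:
{"method": "move_arm", "body": {"deltas": "0 0 -0.003 0 0 0 1;0 0 -0.006 0 0 0 1;0 0 -0.009 0 0 0 1;0 0 -0.012 0 0 0 1;0 0 -0.012 0 0 0 1"}}

```text
t: 11.4
eef_pos: [0.5712, 0.0465, 0.1499]
tcp_rot: [-0.0, 1.0, 0.026, -0.0]
wrist_force: [0.5, 0.9, -9.7]
width: 0.0153
```

Emit:
{"method": "move_arm", "body": {"deltas": "0 0 -0.002 0 0 0 1;0 0 -0.004 0 0 0 1;0 0 -0.005 0 0 0 1;0 0 -0.005 0 0 0 1;0 0 -0.005 0 0 0 1"}}

```text
t: 11.9
eef_pos: [0.5711, 0.0464, 0.1523]
tcp_rot: [-0.0, 1.0, 0.026, -0.0]
wrist_force: [0.8, -1.1, -10.9]
width: 0.0153
```

Run:
```python
from h import *
s=st();print(todock(s['eef_pos']));im=robot.read_camera('scene')
cv2.imwrite('pics/s6.png',cv2.resize(im[150:290,240:400],None,fx=4.5,fy=4.2,interpolation=cv2.INTER_CUBIC)[:,:,::-1])
```

```text
t 11.9 p [0.5711 0.0464 0.1523] yaw 0.0519 z [-0.001  0.    -1.   ] F [  0.78  -1.13 -10.89] w 0.0153
[-0.00640146  0.00015718]
```

View pics/s6.png

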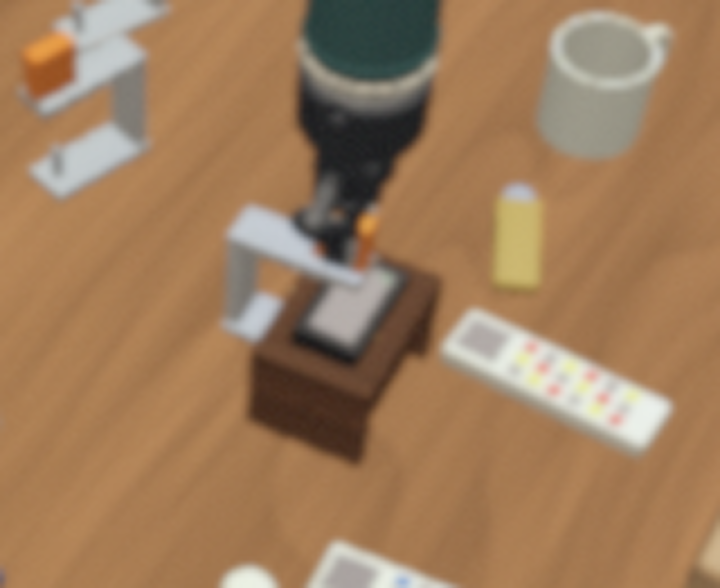

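The block stands about 16 mm proud. Coming out needs the pin below 50 mm and the arm above about 104 mm, which gives a TCP window of roughly 0.1227 to 0.1256. I'm aiming for 0.1242.

Emit:
{"method": "move_arm", "body": {"deltas": "0 0 0.01 0 0 0 1;0 0 0.02 0 0 0 1;0 0 0.03 0 0 0 1;0 0 0.04 0 0 0 1;0 0 0.05 0 0 0 1;0 0 0.056 0 0 0 1;0 0 0.056 0 0 0 1;0 0 0.056 0 0 0 1"}}

```text
t: 12.75
eef_pos: [0.5712, 0.0465, 0.1243]
tcp_rot: [-0.0, 1.0, 0.026, -0.0]
wrist_force: [0.5, -0.4, -1.9]
width: 0.0153
```

Run:
```python
from h import *
for i in range(3):
    s=st();im=robot.read_camera('scene')
cv2.imwrite('pics/s7.png',cv2.resize(im[170:270,270:370],None,fx=6,fy=6,interpolation=cv2.INTER_CUBIC)[:,:,::-1])
cv2.imwrite('pics/w7.png',robot.read_camera('wrist')[:,:,::-1])
print(todock(s['eef_pos']));delta(dk(-.09,0,s['eef_pos'][2]),DY)
```

```text
t 12.75 p [0.5712 0.0465 0.1243] yaw 0.052 z [-0.001  0.    -1.   ] F [ 0.5  -0.39 -1.85] w 0.0153
t 12.8 p [0.5713 0.0465 0.1245] yaw 0.0519 z [-0.  0. -1.] F [-0.39  0.38 -2.43] w 0.0155
t 12.85 p [0.5713 0.0465 0.1245] yaw 0.0519 z [-0.  0. -1.] F [-0.49 -0.36 -0.87] w 0.0151
[-0.00616205  0.00016516]
[0.4876 0.0423 0.1245] -> -0.1675 -0.0003 0.0001 -0.0002 0.0002 0.0025
```

View pics/s7.png

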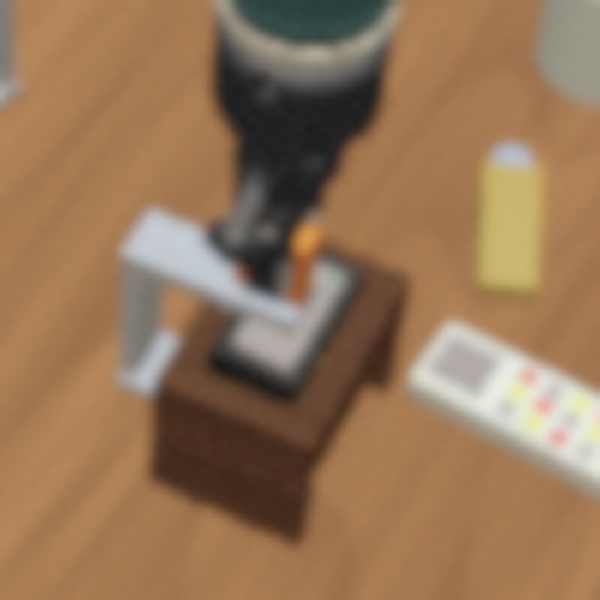

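View pics/w7.png

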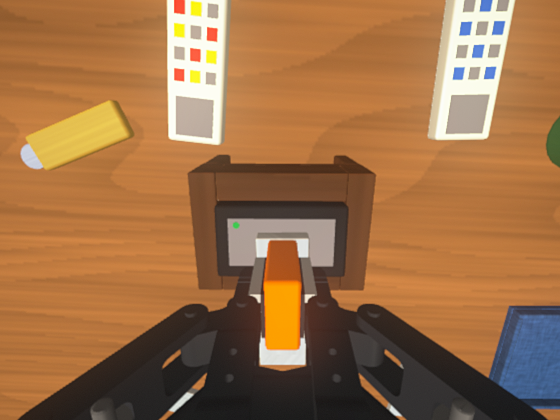

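The block stays proud and there is no extra load on the wrist. I'll back out slowly.

Emit:
{"method": "move_arm", "body": {"deltas": "-0.005 0 0 0 0 0 1;-0.01 0 0 0 0 0 1;-0.015 0 0 0 0 0 1;-0.015 0 0 0 0 0 1"}}

```text
t: 13.35
eef_pos: [0.5633, 0.0461, 0.1245]
tcp_rot: [-0.0, 1.0, 0.026, -0.0]
wrist_force: [-0.5, 0.2, -2.1]
width: 0.0155
```

Run:
```python
from h import *
s=st()
delta(dk(-.09,0,.1245),DY);delta([.49,.25,.155],.12);delta([.445,.28,.155],.14);delta([.445,.28,.1145],.14)
```

```text
t 13.35 p [0.5633 0.0461 0.1245] yaw 0.0519 z [-0.001  0.    -1.   ] F [-0.5   0.17 -2.1 ] w 0.0155
[0.4876 0.0423 0.1245] -> -0.1515 -0.0003 0.0001 -0.0002 0.0004 0.0025
[0.49  0.25  0.155] -> -0.1252 -0.4150 -0.0607 -0.0002 0.0004 -0.0434
[0.445 0.28  0.155] -> -0.2120 -0.4795 -0.0607 -0.0002 0.0004 -0.0561
[0.445  0.28   0.1145] -> -0.2119 -0.4795 0.0203 -0.0002 0.0004 -0.0561
```

Emit:
{"method": "move_arm", "body": {"deltas": "-0.03 0 0 0 0 0 1;-0.06 0 0 0 0 0 1;-0.1 0 0 0 0 0 1;-0.14 0 0 0 0 0 1;-0.155 0 0 0 0 0 1;-0.155 0 0 0 0 0 1;-0.155 0 -0.03 0 0 0 1;-0.155 0 -0.06 0 0 0 1;-0.15 -0.08 -0.06 0 0 -0.01 1;-0.14 -0.17 -0.06 0 0 -0.02 1;-0.13 -0.26 -0.06 0 0 -0.03 1;-0.125 -0.35 -0.06 0 0 -0.04 1;-0.125 -0.415 -0.06 0 0 -0.045 1;-0.17 -0.45 -0.06 0 0 -0.05 1;-0.212 -0.48 -0.06 0 0 -0.056 1;-0.212 -0.48 -0.04 0 0 -0.056 1;-0.212 -0.48 -0.02 0 0 -0.056 1;-0.212 -0.48 0 0 0 -0.056 1;-0.212 -0.48 0.012 0 0 -0.056 1;-0.212 -0.48 0.016 0 0 -0.056 1"}}

```text
t: 15.35
eef_pos: [0.4448, 0.2793, 0.1152]
tcp_rot: [0.0, 0.998, 0.069, -0.001]
wrist_force: [-0.3, -0.8, -0.7]
width: 0.0154
```

Run:
```python
from h import *
s=st();im=robot.read_camera('scene');s=st()
cv2.imwrite('pics/s8.png',cv2.resize(im[100:260,220:380],None,fx=3.75,fy=3.75,interpolation=cv2.INTER_CUBIC)[:,:,::-1])
```

```text
t 15.35 p [0.4448 0.2793 0.1152] yaw 0.1386 z [-0.003 -0.001 -1.   ] F [-0.3  -0.79 -0.72] w 0.0154
t 15.4 p [0.4449 0.2794 0.1154] yaw 0.1387 z [-0.002 -0.001 -1.   ] F [ 0.42  0.57 -0.78] w 0.0156
```

View pics/s8.png

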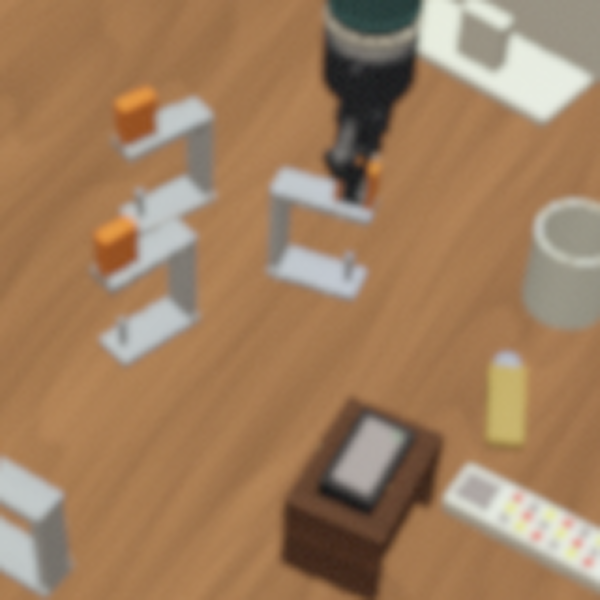

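Lower another 1.5 mm or so until it touches, then open.

Emit:
{"method": "move_arm", "body": {"deltas": "0 0 0.002 0 0 0 1;0 0 0.003 0 0 0 1;0 0 0.0035 0 0 0 1;0 0 0.0035 0 0 0 1"}}

```text
t: 15.8
eef_pos: [0.4451, 0.2795, 0.114]
tcp_rot: [0.0, 0.998, 0.069, -0.001]
wrist_force: [-0.0, 0.5, -1.6]
width: 0.0147
```

Emit:
{"method": "move_arm", "body": {"deltas": "0 0 0 0 0 0 0.7;0 0 0 0 0 0 0.5;0 0 0 0 0 0 0.2;0 0 0 0 0 0 0;0 0 0 0 0 0 0;0 0 0 0 0 0 0;0 0 0 0 0 0 0"}}

```text
t: 16.5
eef_pos: [0.4451, 0.2795, 0.114]
tcp_rot: [0.0, 0.998, 0.069, -0.001]
wrist_force: [-0.3, -0.2, 0.3]
width: 0.0852
```

Run:
```python
from h import *
s=st();im=robot.read_camera('wrist');s=st()
cv2.imwrite('pics/w9.png',im[:,:,::-1])
```

```text
t 16.5 p [0.4451 0.2795 0.114 ] yaw 0.1386 z [-0.002 -0.    -1.   ] F [-0.26 -0.22  0.33] w 0.0852
t 16.55 p [0.4451 0.2795 0.114 ] yaw 0.1387 z [-0.002 -0.    -1.   ] F [ 0.12 -0.41 -0.75] w 0.0859
```

View pics/w9.png

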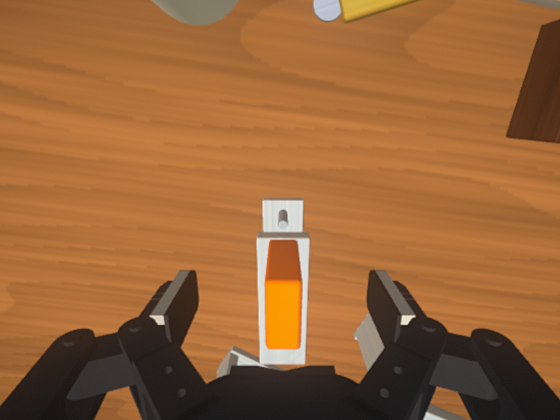

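The tool stands upright and released (pin at (283,218), handle at (283,310)). Next I'll rise and go over the block, jaws turned across its 46 mm side.

Run:
```python
from h import *
s=st();print(s['qpos'].round(2))
delta([.445,.2795,.26],.1387);delta([*dk(0,0,0)[:2],.26],DY+np.pi/2)
```

```text
t 16.55 p [0.4451 0.2795 0.114 ] yaw 0.1387 z [-0.002 -0.    -1.   ] F [ 0.12 -0.41 -0.75] w 0.0859
[0.51 0.09 2.04 0.   1.02 1.94]
[0.445  0.2795 0.26  ] -> -0.0007 0.0000 -0.2920 0.0001 0.0012 -0.0000
[0.5775 0.0466 0.26  ] -> 0.1974 0.4980 -0.2923 -0.0008 0.0010 -0.9423
```

Emit:
{"method": "move_arm", "body": {"deltas": "0 0 -0.03 0 0 0 0;0 0 -0.1 0 0 0 0;0 0 -0.2 0 0 0 0;0 0 -0.29 0 0 0 0;0.2 0.5 -0.29 0 0 -0.942 0;0.2 0.5 -0.29 0 0 -0.942 0;0.2 0.5 -0.29 0 0 -0.942 0;0.2 0.5 -0.29 0 0 -0.942 0;0.2 0.5 -0.29 0 0 -0.942 0;0.2 0.5 -0.29 0 0 -0.942 0;0.2 0.5 -0.29 0 0 -0.942 0;0.2 0.5 -0.29 0 0 -0.942 0;0.2 0.5 -0.29 0 0 -0.942 0;0.2 0.5 -0.29 0 0 -0.942 0;0.2 0.5 -0.29 0 0 -0.942 0;0.2 0.5 -0.29 0 0 -0.942 0"}}

```text
t: 18.15
eef_pos: [0.5791, 0.0457, 0.26]
tcp_rot: [-0.0, 0.69, 0.724, -0.0]
wrist_force: [0.7, -0.4, 1.1]
width: 0.0853
```

Run:
```python
from h import *
s=st();p=robot.camera_params('wrist');im=robot.read_camera('wrist')
cv2.imwrite('pics/w10.png',im[:,:,::-1])
im=robot.read_camera('scene');cv2.imwrite('pics/s10.png',im[:,:,::-1])
for m in robot.masks_of('wrist','charger_center')[:2]:
    r=cv2.minAreaRect(np.argwhere(m['pixels'])[:,::-1].astype(np.float32));print(m['conf'],r,at_z(p,r[0],.104));print([at_z(p,q,.104)[:2].round(4).tolist() for q in cv2.boxPoints(r)])
```

```text
t 18.15 p [0.5791 0.0457 0.26  ] yaw 1.6182 z [-0.001 -0.    -1.   ] F [ 0.72 -0.37  1.05] w 0.0853
0.94 ((282.5, 192.0), (76.0, 45.0), 90.0) [0.57878948 0.04985423 0.104     ]
[[0.5545, 0.0879], [0.5994, 0.09], [0.6052, 0.0085], [0.5563, 0.0062]]
```

View pics/w10.png

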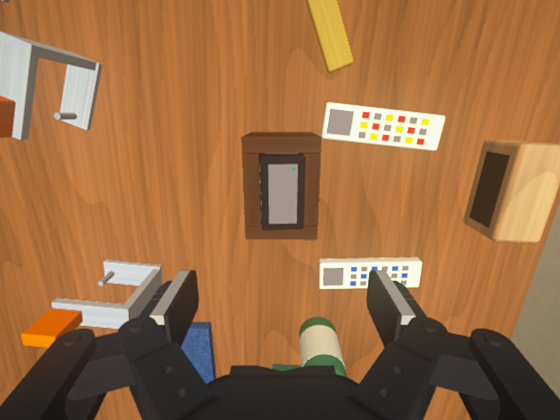

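View pics/s10.png

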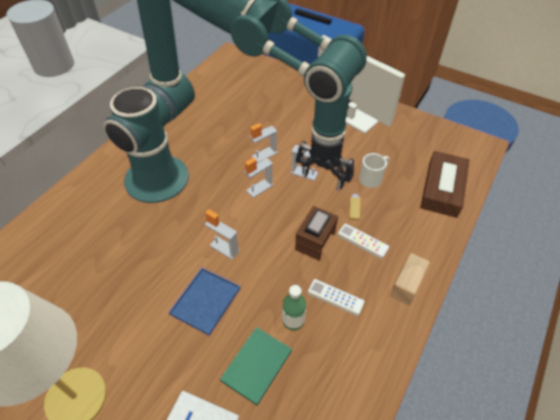

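The wrist view shows the proud block at (282,192) in the dock, aligned with the jaws. I'll descend to grip it across its 46 mm side.

Run:
```python
from h import *
s=st()
delta([.578,.047,.12],DY+np.pi/2);delta([.578,.047,.0885],DY+np.pi/2)
```

```text
t 18.3 p [0.579  0.0458 0.2595] yaw 1.6173 z [-0.001 -0.    -1.   ] F [0.1  0.36 0.86] w 0.0852
[0.578 0.047 0.12 ] -> 0.0026 -0.0017 0.2789 -0.0007 0.0002 -0.0010
[0.578  0.047  0.0885] -> 0.0026 -0.0016 0.3419 -0.0007 0.0002 -0.0010
```

Emit:
{"method": "move_arm", "body": {"deltas": "0.0026 -0.0016 0.09 0 0 0 0;0.0026 -0.0016 0.17 0 0 0 0;0.0026 -0.0016 0.24 0 0 0 0;0.0026 -0.0016 0.28 0 0 0 0;0.0026 -0.0016 0.31 0 0 0 0;0.0026 -0.0016 0.33 0 0 0 0;0.0026 -0.0016 0.342 0 0 0 0;0.0026 -0.0016 0.342 0 0 0 0"}}

```text
t: 19.1
eef_pos: [0.5782, 0.047, 0.0885]
tcp_rot: [-0.0, 0.691, 0.723, -0.0]
wrist_force: [-0.2, -0.3, -0.3]
width: 0.0852
```

Emit:
{"method": "move_arm", "body": {"deltas": "0 0 0 0 0 0 0.3;0 0 0 0 0 0 0.4;0 0 0 0 0 0 0.5;0 0 0 0 0 0 0.6;0 0 0 0 0 0 0.8;0 0 0 0 0 0 1;0 0 0 0 0 0 1;0 0 0 0 0 0 1"}}

```text
t: 19.9
eef_pos: [0.5787, 0.047, 0.0889]
tcp_rot: [0.0, 0.691, 0.723, -0.0]
wrist_force: [0.8, -0.5, 4.6]
width: 0.0443
```

Run:
```python
from h import *
s=st();im=robot.read_camera('wrist')
cv2.imwrite('pics/w11.png',im[:,:,::-1])
```

```text
t 19.9 p [0.5787 0.047  0.0889] yaw 1.6172 z [ 0. -0. -1.] F [ 0.76 -0.46  4.57] w 0.0443
```

View pics/w11.png

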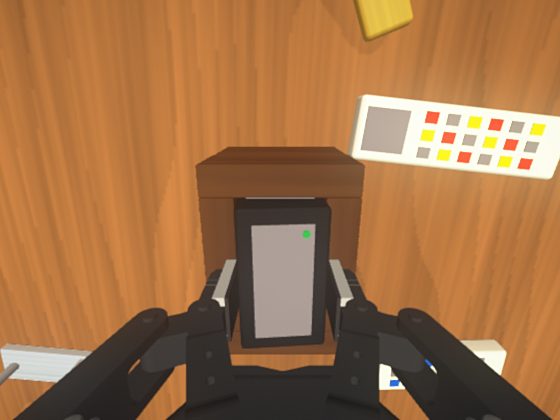

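Emit:
{"method": "move_arm", "body": {"deltas": "0 0 -0.005 0 0 0 1;0 0 -0.01 0 0 0 1;0 0 -0.015 0 0 0 1;0 0 -0.02 0 0 0 1;0 0 -0.02 0 0 0 1"}}

```text
t: 20.45
eef_pos: [0.5786, 0.047, 0.0976]
tcp_rot: [0.0, 0.691, 0.723, -0.0]
wrist_force: [5.3, 0.0, -7.4]
width: 0.0439
```

Run:
```python
from h import *
s=st();im=robot.read_camera('wrist')
cv2.imwrite('pics/w12.png',im[:,:,::-1])
```

```text
t 20.45 p [0.5786 0.047  0.0976] yaw 1.6172 z [-0. -0. -1.] F [ 5.26  0.04 -7.4 ] w 0.0439
```

View pics/w12.png

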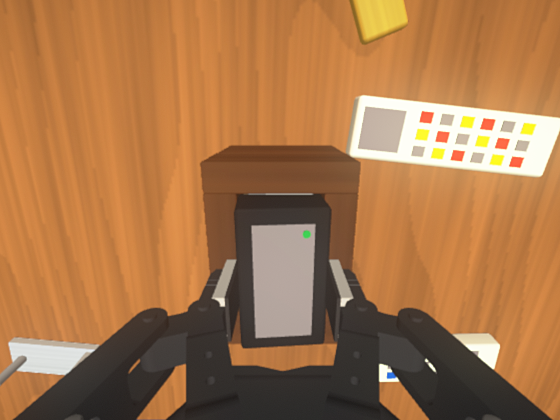

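The block rises with the gripper without slipping. I'll keep pulling gently.

Emit:
{"method": "move_arm", "body": {"deltas": "0 0 -0.01 0 0 0 1;0 0 -0.02 0 0 0 1;0 0 -0.03 0 0 0 1;0 0 -0.045 0 0 0 1;0 0 -0.06 0 0 0 1;0 0 -0.09 0 0 0 1;0 0 -0.14 0 0 0 1;0 0 -0.2 0 0 0 1;0 0 -0.2 0 0 0 1"}}

```text
t: 21.4
eef_pos: [0.5823, 0.0472, 0.2044]
tcp_rot: [0.004, 0.691, 0.723, 0.004]
wrist_force: [0.1, 0.2, -0.3]
width: 0.0438
```

Run:
```python
from h import *
s=st();p=robot.camera_params('wrist');im=robot.read_camera('wrist')
cv2.imwrite('pics/w13.png',im[:,:,::-1])
T=[]
for c in('top','scene'):
    pp=robot.camera_params(c);robot.read_camera(c)
    for m in robot.masks_of(c,'tray_floor')[:1]:
        r=cv2.minAreaRect(np.argwhere(m['pixels'])[:,::-1].astype(np.float32));print(c,m['conf'],r,at_z(pp,r[0],.012));print([at_z(pp,q,.016)[:2].round(3).tolist() for q in cv2.boxPoints(r)])
```

```text
t 21.4 p [0.5823 0.0472 0.2044] yaw 1.6171 z [ 0.01  0.   -1.  ] F [ 0.11  0.22 -0.3 ] w 0.0438
top 0.96 ((387.504150390625, 229.0787353515625), (47.092716217041016, 59.338924407958984), 86.98721313476562) [ 0.41254697 -0.28266488  0.012     ]
[[0.473, -0.198], [0.482, -0.362], [0.352, -0.365], [0.343, -0.202]]
scene 0.93 ((203.5, 299.5), (48.192867279052734, 61.98768615722656), 32.27564239501953) [ 0.41041512 -0.28692539  0.012     ]
[[0.351, -0.371], [0.328, -0.193], [0.475, -0.203], [0.487, -0.373]]
```

View pics/w13.png

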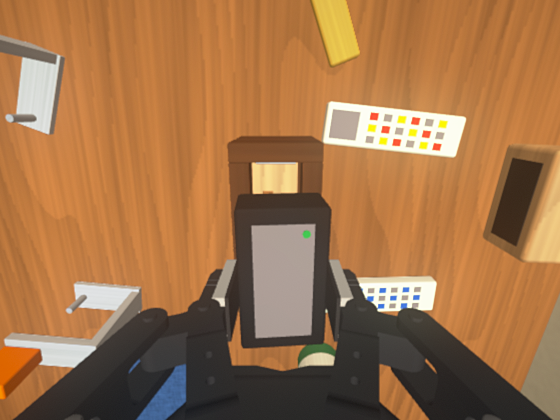

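The block is out (centred at (282,270) between the pads, pocket empty behind it). The tray centre comes out at about (0.4115, -0.284) with yaw near 0.05.

Run:
```python
from h import *
s=st();Y=.05+np.pi/2
delta([.4115,-.284,.2],Y);delta([.4115,-.284,.06],Y)
```

```text
t 21.65 p [0.5775 0.047  0.1963] yaw 1.6172 z [-0.003 -0.    -1.   ] F [-0.34  0.93 -0.99] w 0.0442
[ 0.4115 -0.284   0.2   ] -> -0.6459 -0.3624 -0.0062 -0.0017 0.0002 -0.0023
[ 0.4115 -0.284   0.06  ] -> -0.6458 -0.3617 0.2738 -0.0017 0.0002 -0.0023
```

Emit:
{"method": "move_arm", "body": {"deltas": "-0.04 -0.02 -0.01 0 0 0 1;-0.11 -0.06 -0.01 0 0 0 1;-0.19 -0.11 -0.01 0 0 0 1;-0.27 -0.15 -0.01 0 0 0 1;-0.35 -0.2 -0.01 0 0 0 1;-0.43 -0.24 -0.01 0 0 0 1;-0.5 -0.28 -0.01 0 0 0 1;-0.56 -0.31 -0.01 0 0 0 1;-0.61 -0.34 0 0 0 0 1;-0.635 -0.355 0.03 0 0 0 1;-0.646 -0.362 0.08 0 0 0 1;-0.646 -0.362 0.14 0 0 0 1;-0.646 -0.362 0.2 0 0 0 1;-0.646 -0.362 0.24 0 0 0 1;-0.646 -0.362 0.27 0 0 0 1;-0.646 -0.362 0.27 0 0 0 1"}}

```text
t: 23.25
eef_pos: [0.4083, -0.2812, 0.0575]
tcp_rot: [-0.005, 0.69, 0.723, -0.001]
wrist_force: [-0.5, -0.7, -0.9]
width: 0.0441
```

Run:
```python
from h import *
s=st();im=robot.read_camera('wrist')
cv2.imwrite('pics/w14.png',im[:,:,::-1]);im=robot.read_camera('scene')
cv2.imwrite('pics/s14.png',cv2.resize(im[200:340,140:300],None,fx=4,fy=4,interpolation=cv2.INTER_CUBIC)[:,:,::-1])
```

```text
t 23.25 p [ 0.4083 -0.2812  0.0575] yaw 1.6174 z [-0.009  0.005 -1.   ] F [-0.55 -0.71 -0.88] w 0.0441
```

View pics/w14.png

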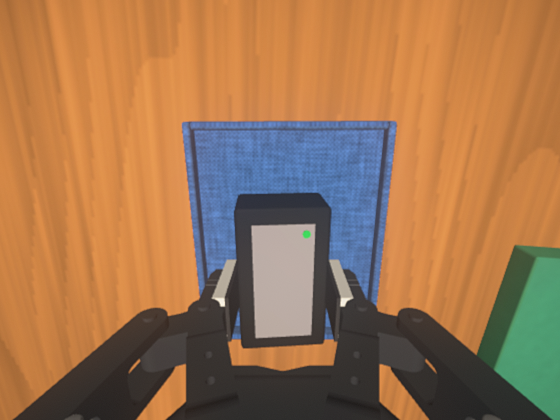

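View pics/s14.png

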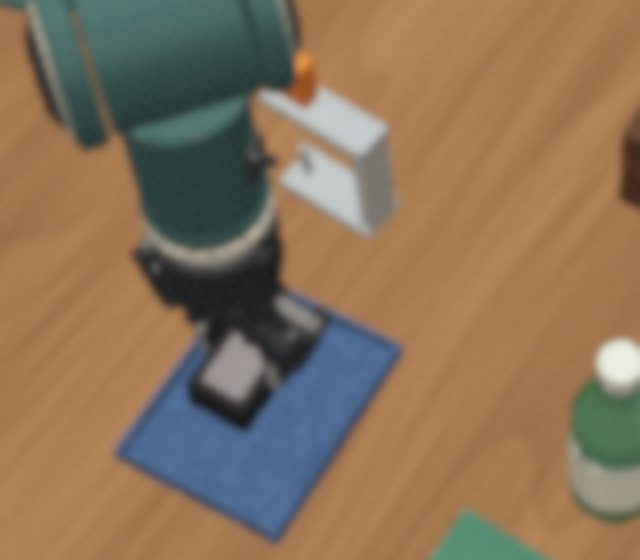

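Run:
```python
from h import *
s=st();Y=.05+np.pi/2
delta([.4115,-.284,.025],Y)
```

```text
t 23.35 p [ 0.4106 -0.283   0.0606] yaw 1.6175 z [-0.005  0.001 -1.   ] F [ 0.72  0.55 -0.56] w 0.0441
[ 0.4115 -0.284   0.025 ] -> -0.0021 0.0020 0.0713 -0.0030 -0.0011 -0.0021
```

Emit:
{"method": "move_arm", "body": {"deltas": "0 0.001 0.02 -0.003 0 0 1;0 0.001 0.04 -0.003 0 0 1;0 0.001 0.055 -0.003 0 0 1;0 0.001 0.065 -0.003 0 0 1;0 0.001 0.071 -0.003 0 0 1;0 0.001 0.071 -0.003 0 0 1"}}

```text
t: 23.95
eef_pos: [0.4106, -0.2828, 0.0247]
tcp_rot: [-0.001, 0.69, 0.723, 0.001]
wrist_force: [-0.8, 0.6, -1.2]
width: 0.0442
```

Emit:
{"method": "move_arm", "body": {"deltas": "0 0 0.003 0 0 0 1;0 0 0.005 0 0 0 1;0 0 0.006 0 0 0 1;0 0 0.006 0 0 0 1"}}

```text
t: 24.35
eef_pos: [0.4111, -0.2832, 0.0237]
tcp_rot: [-0.001, 0.69, 0.723, 0.001]
wrist_force: [-5.6, 3.5, 13.0]
width: 0.0443
```

Run:
```python
from h import *
s=st();im=robot.read_camera('wrist')
cv2.imwrite('pics/w15.png',im[:,:,::-1]);im=robot.read_camera('scene')
cv2.imwrite('pics/s15.png',cv2.resize(im[240:340,160:260],None,fx=6,fy=6,interpolation=cv2.INTER_CUBIC)[:,:,::-1])
```

```text
t 24.35 p [ 0.4111 -0.2832  0.0237] yaw 1.6174 z [-0.     0.002 -1.   ] F [-5.57  3.53 12.98] w 0.0443
```

View pics/w15.png

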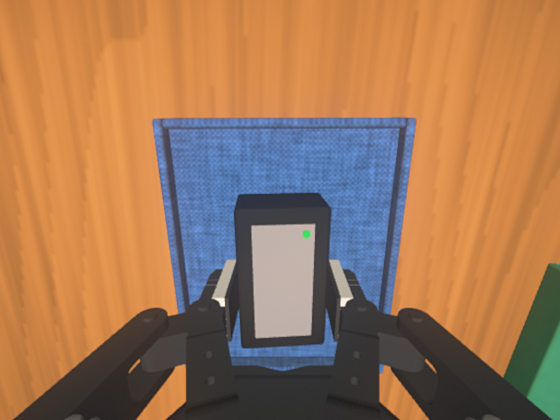

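View pics/s15.png

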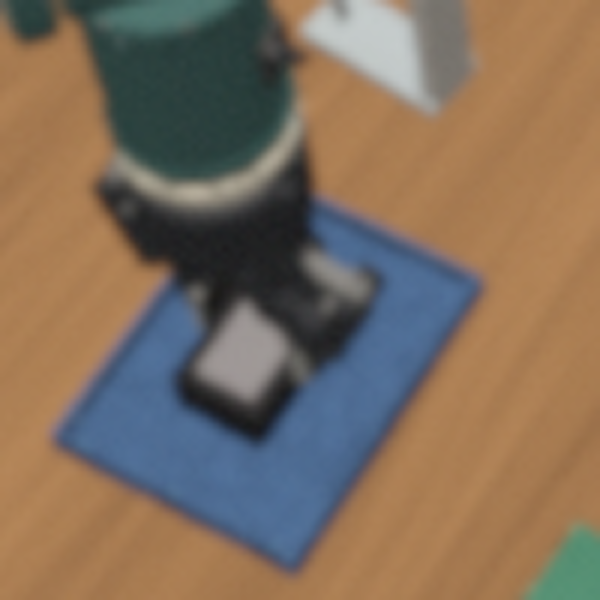

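The block rests on the tray floor, pressed with about 13 N. I'll release it gradually.

Emit:
{"method": "move_arm", "body": {"deltas": "0 0 -0.001 0 0 0 0.5;0 0 -0.001 0 0 0 0.4;0 0 -0.001 0 0 0 0.3;0 0 -0.001 0 0 0 0;0 0 -0.001 0 0 0 0;0 0 -0.001 0 0 0 0;0 0 -0.001 0 0 0 0"}}

```text
t: 25.15
eef_pos: [0.4111, -0.2831, 0.0241]
tcp_rot: [-0.001, 0.69, 0.723, 0.001]
wrist_force: [0.1, -0.4, 0.3]
width: 0.0855
```

Emit:
{"method": "move_arm", "body": {"deltas": "0 0 -0.03 0 0 0 0;0 0 -0.09 0 0 0 0;0 0 -0.18 0 0 0 0;0 0 -0.28 0 0 0 0;0 0 -0.38 0 0 0 0;0 0 -0.4 0 0 0 0;0 0 -0.4 0 0 0 0;0 0 -0.4 0 0 0 0;0 0 -0.4 0 0 0 0"}}

```text
t: 26.05
eef_pos: [0.4098, -0.2824, 0.2213]
tcp_rot: [-0.003, 0.69, 0.723, 0.0]
wrist_force: [0.1, 0.0, -0.5]
width: 0.0851
```

Run:
```python
from h import *
s=st();p=robot.camera_params('wrist');im=robot.read_camera('wrist')
cv2.imwrite('pics/w16.png',im[:,:,::-1])
for n,z in(('charger_center',.035),('tray_floor',.012)):
  for m in robot.masks_of('wrist',n)[:1]:
    r=cv2.minAreaRect(np.argwhere(m['pixels'])[:,::-1].astype(np.float32));print(n,m['conf'],r,at_z(p,r[0],z).round(4));print([at_z(p,q,z)[:2].round(3).tolist() for q in cv2.boxPoints(r)])
im=robot.read_camera('scene');cv2.imwrite('pics/s16.png',im[:,:,::-1]);cv2.imwrite('pics/t16.png',robot.read_camera('top')[:,:,::-1])
```

```text
t 26.05 p [ 0.4098 -0.2824  0.2213] yaw 1.6175 z [-0.004  0.005 -1.   ] F [ 0.06  0.03 -0.47] w 0.0851
charger_center 0.76 ((284.5, 189.0), (70.0, 41.0), 90.0) [ 0.4113 -0.2814  0.035 ]
[[0.387, -0.243], [0.432, -0.241], [0.438, -0.323], [0.389, -0.325]]
tray_floor 0.89 ((285.5, 183.0), (130.0, 113.0), 90.0) [ 0.4125 -0.2794  0.012 ]
[[0.345, -0.207], [0.473, -0.201], [0.49, -0.362], [0.343, -0.369]]
```

View pics/w16.png

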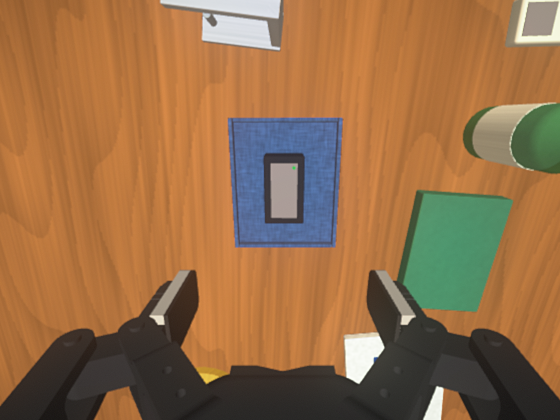

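View pics/s16.png

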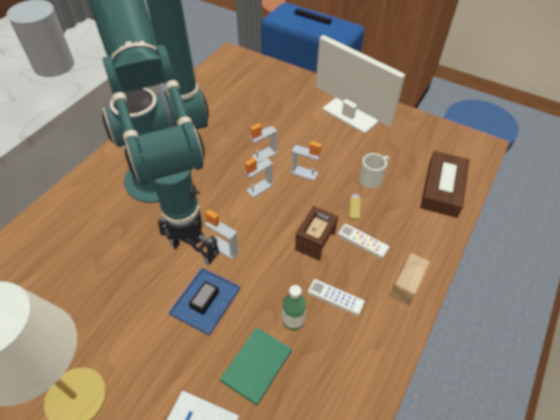

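View pics/t16.png

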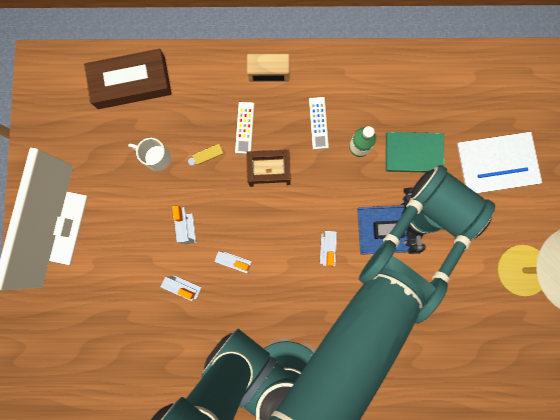

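The block lies flat in the tray's middle ((285,189) in the wrist view). The tool stands upright at (177,213) in the top view, and the other things haven't moved.

Run:
```python
from h import *
s=st();print(robot.job_done())
```

```text
t 26.3 p [ 0.4106 -0.2831  0.2227] yaw 1.6175 z [-0.002  0.003 -1.   ] F [ 0.28 -0.82  0.  ] w 0.0854
the job is handed in; nothing more can be done
None
```

The job is handed in at about 26 s of the 72 s allowed. The block is in the tray and the tool is standing free, but no verdict was reported.

- **Tool:** I took the C-shaped tool farthest from the base by its handle. Sliding the pin along the dock's underside, I found the hole about 6 mm toward the robot from the dock's middle.
- **Pushing the block up:** The pushing force stayed around 9 to 10 N. By my estimate from force and height, the block rose about 16 mm; the pictures showed it clearly proud. I then stood the tool upright near its starting place, about 0.27 m from the dock, and let go.
- **Block:** I pulled it out across its 46 mm side and set it in the tray.
- **Last checks:** In the last pictures the block lies flat, within about 3 mm of the tray's centre. The tool stands upright, the gripper is open and about 0.2 m above the block, and the other things look unmoved.
- **One disagreement:** The block touched the tray floor 3 to 4 mm earlier than my height estimate, at about 13 N. It probably slipped slightly in the grip or rose a little more than I reckoned, and it settled flat all the same.

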